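# Zero the colorimeter: shut the lid and hold the recessed button with the stylus

### The arm

A 7-joint arm with a two-finger parallel gripper is mounted at the origin on a cart in front of the work surface, level with it; the furniture and walls round the work are solid. World frame = base frame: x ahead of the robot, y to its left, z up, the work surface at z = 0. Lengths are in m, angles in rad, forces in N, time in s.
With the tool pointing down it reaches from about 0.35 to 0.9 m from the base axis. Payload 8.1 kg.
Tool frame: the origin (TCP) lies midway between the tips of the shut fingers; the grasp point (between the pads) lies arm.grasp_offset behind it (arm.grasp_offset is the distance from the TCP to the grasp point, in m); z points along the fingers, y is the line along which they close (so a half turn about z gives the same grasp; the last joint's range is limited). The gripper opens to 92 mm and grips with 3 to 60 N. Pads are 19 mm wide; open, the fingers measure 130 mm over their backs; the gripper's body (75 mm by 190 mm) begins 47 mm behind the grasp point.
Start: joints at [-1.226, 0.434, 0.025, 1.573, -0.012, 1.134, -0.075], TCP at [0.271, 0.563, 0.227] pointing down, gripper open.
Joint ranges: [-2.62, 2.62], [-0.44, 2.09], [-1.27, 1.32], [0.08, 2.57], [-1.32, 4.46], [0.12, 2], [-2.74, 2.74]. Speed limits (rad/s): [2.22, 2.22, 3.01, 3.01, 3.14, 3.14, 3.14].

### API

Orientations are given as a rotation vector (axis times angle).
In Python, from cell import observe, imaging, arm gives the robot as it stands.
- The arm moves only by the tool apply_moves, never from a script. Its argument "commands" is a list of rows, each a list of 5 numbers: the opening in per cent of the stroke, from 0 (shut) to 100 (fully open), then the shift along the world's x, y, z in units of 0.06 m (1.0 is 0.06 m), then the turn about the world's z in units of 0.5 rad (1.0 is 0.5 rad). A call has 1 to 12 rows; each row shifts and turns the commanded pose from where the row before left it; what a row does not reach is not made up. A row lasts 1/8 s, in which the tool goes at most 62.5 mm and 10.7 degrees, less where a joint would pass 70% of its speed; a pose out of reach is approached as far as the arm can. A call with a number of a shift or a turn outside -1 to 1 is refused whole. A call with a gripper value outside its range is refused whole. The fingers move at their own pace and stop on an object; "newtons" is the grip in N (left out, the last holds). Time passes only in rows, so rows that do not move let the fingers close. It gives the time, the measured TCP pose, the force, the opening and the grip force at its end, in the units of the state.
- observe(): the state, without advancing time (a new reading comes with each control period).
- imaging.get_image(name): name is "scene" or "top"; returns (picture, depth): 400x640x3 uint8, red, green, blue; 400x640 float32, m along the optical axis (not along the pixel's ray), 0 where there is no reading.
- imaging.camera_params(name): a dict with "camera_matrix" (3x3 intrinsics, pixels), "origin" and "rotation" of the camera in the world. Camera axes: x right, y up, looking along -z (the intrinsics and any distortion apply to the point x, -y, -z); pixel columns grow to the right and rows downward; lengths in m; the calibration is good to about 2 mm. A picture is of the moment at which its call begins. camera_params takes no time and is no camera call.
- arm.sign_off(): hands the job in; it is judged then, once.
The state is a dict: "clock": time; "joints": joint angles; "dq": joint speeds; "joint_efforts": joint torques, N m; "position": TCP position; "ee_rot": TCP orientation; "force": force on the tool from outside, world axes, zero at the start; "ft_torque": the same for the moment, N m; "width": opening from 0.0 (shut) to 1.0 (fully open); "gripper_force": force on a finger pad.
Only numpy, scipy, OpenCV 4.12 (cv2) and the standard library are available. Lean on these libraries where they do the work, as an engineer would, in place of code of your own. Each camera call takes 0.05 s, during which the arm holds its last target. There are 200 camera calls.

### The job

The blank vial is already loaded in the colorimeter: first shut its light-shield lid fully, then take the round-handled stylus (not the T-handled key) out of the tool block, reach its tip down through the dished hole in the instrument's deck and press the recessed zero button all the way down, without forcing it. Never press the button while the lid is open, and leave the T-key, beaker, flask and wash bottle where they stand. Finish while holding: the stylus stays in the gripper and keeps the button down.

Things in the scene. Friction and masses are not known exactly. Their poses are not given: they have to be found in the camera images.
- colorimeter: Benchtop colorimeter, fixed: white housing with grey side cheeks, 166 x 200 mm and 60 mm high at its flat rear deck (cheeks 62 mm), front panel with display and keys sloping down towards the front. Origin under the centre of its footprint, on the bench; its x points to its rear, y to its left (seen from its front), z up. The deck runs from x = -15 to +80 mm.
- aperture (a point): Centre of the mouth of the button recess, in the plane of the deck (60 mm above the bench), on the right of the deck at colorimeter x = 25, y = -52 mm. A black round collar, its rim about 1 mm proud: dished mouth 20 mm wide that narrows within 7 mm to a vertical bore 11 mm wide. The button's top lies 16 mm below this point. 56 mm to the left of it the shut lid begins.
- zero_button (a joint): Recessed zero button, travel in m: 0 = up, 0.006 = fully down. White round plunger 9.6 mm across at the bottom of the bore, sprung: about 2 N to start moving, 5 N at full travel; it springs back when released.
- lid (a joint): Light-shield lid, angle in rad: 0 = fully shut, 1.57 = upright, at most 1.9; starts open, 1.2 to 1.75. Hinged along the instrument's rear edge; a stiff hinge keeps it where it is left (about 1 N at the free edge moves it). Grey hollow lid with a white inlay on its outer face, 79 mm from hinge to free edge, 76 mm wide, 18 mm thick; shut, it covers the vial and its top is 81 mm above the bench.
- lid_hinge (a point): Middle of the lid's hinge line: colorimeter x = 75.5, y = 42 mm, 63 mm above the bench. The hinge line runs along colorimeter y.
- lid_edge (a point): Middle of the lid's free edge, on its outer (upper when shut) face: 79 mm from the hinge line along the lid and 18 mm out from it. It moves with the lid. From the free edge a finger tab stands out 11 mm more, 34 mm wide and 5 mm thick.
- blank_vial: Screw-cap vial with black cap, 24 mm across, 52 mm tall, standing in the 27.5 mm well under the lid; its top stands 11 mm above the deck. Origin at the centre of its underside, 19 mm above the bench.
- well (a point): Centre of the mouth of the vial well, in the plane of the deck, at colorimeter x = 30, y = 42 mm; the well is 41 mm deep, so its floor lies 19 mm above the bench.
- tool_block: Fixed aluminium block on a black foot, 90 x 40 mm and 48 mm high, long side along its x; two 8.5 mm holes 45 mm apart along x, one holding the stylus, the other the T-key (either way round). Origin under its centre, on the bench.
- stylus: Stylus, 122 mm long, 40 g, standing tip down in the tool block: 6 mm round shank with a white tip, 42 mm long, then a guard disc 18 mm across and 4 mm thick that rests on the block, then a plain grey round handle 13 mm across and 76 mm long with thin black rings. Origin at the tip; z runs up along the stylus to the handle. In the block its handle reaches from 52 to 128 mm above the bench.
- stylus_handle (a point): Point on the stylus's axis at a good height to grip, 92 mm above its tip (98 mm above the bench in the block, 30 mm below the handle's end).
- stylus_tip (a point): The stylus's tip.
- tkey: T-handled key, not to be used: in the tool block's other hole, black crossbar 36 x 12 mm, its top 69 mm above the bench, far lower than the stylus. Origin at the lower end of its shank.
- beaker_100: Empty glass beaker, 56 mm across, 69 mm tall, left of the colorimeter. Origin at the centre of its underside. Leave alone.
- flask: Conical flask with stopper, 64 mm across, 106 mm tall, behind the colorimeter. Origin at the centre of its underside. Leave alone.
- wash: White wash bottle with spout, 65 x 84 mm, 183 mm tall, at the right rear. Origin at the centre of its underside. Leave alone.

How it is judged:
By the outcome, as a careful person would: the job done as asked, in the order asked, and still so for the second after the job is handed in, while the arm keeps its last pose, push and grip.
It also fails if it takes over 54 s, if anything falls off the work surface, if the arm or the gripper's body presses on something with over 40 N, if the wrist force passes 120 N, or if a joint passes its speed limit or range.

## Working session

There is one attempt and no reset: what is moved stays moved. The work goes in short steps, Python scripts to look and compute and a tool call to move; the robot and the scene stay as the last step left them, time stands still between calls to the robot, and variables do not carry over. Pictures are saved under pics/ and viewed, at most 10 in all, crops included, and the job is handed in when it is done.

Besides the shell and the picture viewer there is one more tool, called by a JSON object that holds its "op" and its "data". apply_moves: Moves the arm, as the interface text tells. Its arguments: {"type":"object","properties":{"commands":{"type":"array"},"newtons":{"type":"number"}},"required":["commands"]}

```bash
mkdir -p pics; cat > h.py <<'E'
import numpy as np, cv2
from cell import observe, imaging, arm
def look(n,f=None):
    im,d=imaging.get_image(n)
    if f: cv2.imwrite('pics/'+f,im[:,:,::-1])
    return im,d
def cloud(n,d):
    p=imaging.camera_params(n);K=np.array(p['camera_matrix']);R=np.array(p['rotation']);o=np.array(p['origin'])
    v,u=np.mgrid[:d.shape[0],:d.shape[1]]
    c=np.stack([(u-K[0,2])/K[0,0]*d,-(v-K[1,2])/K[1,1]*d,-d],-1)
    w=c@R.T+o; w[d==0]=np.nan
    return w
E
python3 - <<'E'
from h import *
for n in('scene','top'):
    im,d=look(n,n+'0.png'); np.save(n+'0.npy',cloud(n,d)); p=imaging.camera_params(n);print(n,p)
print(observe(),arm.grasp_offset)
E
```

```text
Traceback (most recent call last):
  File "h.py", line 11, in cloud
    w=c@R.T+o; w[d==0]=np.nan
      ~~~~~^~
ValueError: operands could not be broadcast together with shapes (400,640) (3,)
```

View pics/scene0.png

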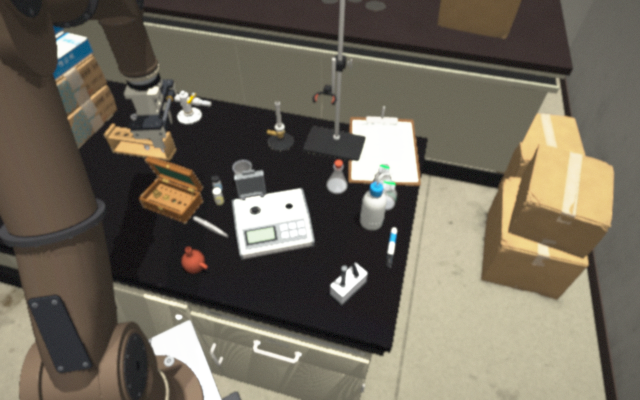

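The scene picture shows the colorimeter at about (272,222), its lid open at (250,183), and the tool block at (348,283). The rotation looks like a rotation vector, so I'll handle that.

```bash
sed -i "s/R=np.array(p\['rotation'\])/R=np.array(p['rotation'],float); R=cv2.Rodrigues(R)[0] if R.size==3 else R/" h.py
python3 - <<'E'
from h import *
for n in('scene','top'):
    im,d=look(n,n+'1.png'); np.save(n+'0.npy',cloud(n,d)); p=imaging.camera_params(n);print(n,p)
print(observe(),arm.grasp_offset)
E
```

```text
scene {'camera_matrix': array([[418.49113083,   0.        , 321.44847744],
       [  0.        , 418.49113083, 203.84608177],
       [  0.        ,   0.        ,   1.        ]]), 'origin': array([ 0.21229255, -0.36976691,  0.96582636]), 'rotation': array([ 0.6702702 , -0.18274799, -0.49444736])}
top {'camera_matrix': array([[469.29085081,   0.        , 322.30194009],
       [  0.        , 469.29085081, 194.13240708],
       [  0.        ,   0.        ,   1.        ]]), 'origin': array([0.4707459 , 0.27331867, 1.19152787]), 'rotation': array([ 0.09122482, -0.07883557, -1.54959591])}
{'clock': 0.15, 'joints': array([-1.22560307,  0.43505688,  0.02501197,  1.57387046, -0.01155288,
        1.1340083 , -0.0750615 ]), 'dq': array([-0.00090246, -0.00316544, -0.000332  , -0.00269367,  0.00123008,
        0.0007872 ,  0.00049959]), 'joint_efforts': array([ 2.84853850e-03, -6.68260431e+01,  9.86331515e-01, -3.14692318e+01,
       -6.05408871e-02,  3.93466442e-02,  1.47917372e-04]), 'position': array([0.27052178, 0.5629971 , 0.22613629]), 'ee_rot': array([-6.97575475e-01, -3.06306388e+00,  1.87829557e-03]), 'force': array([0.30723058, 0.16042526, 0.15832925]), 'ft_torque': array([ 0.04400658,  0.00353313, -0.04048638]), 'gripper_force': 0.0, 'width': 1.001393689717666} 0.0188
```

View pics/top1.png

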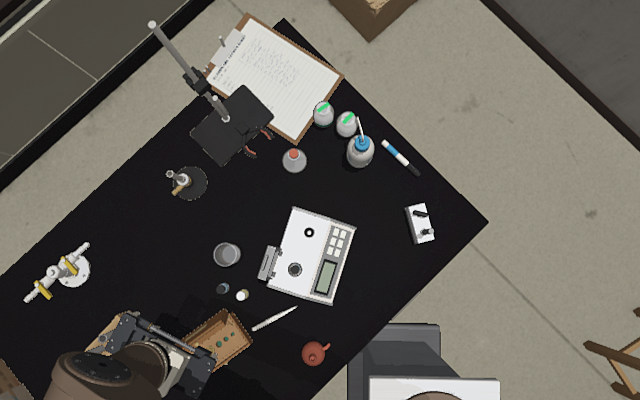

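The top view shows the colorimeter centred near (312,257), with its rear and lid at image left (world +y), the button collar at (309,232) and the vial at (295,269). The block is at (420,223), with two tools in it.

```bash
python3 - <<'E'
from h import *
W=np.load('top0.npy');im=cv2.imread('pics/top1.png')
def at(u,v,k=0): return np.round(W[v,u],4)
print('collar',at(309,232),at(303,232),'well',at(295,269),'lid',at(268,262),'blk',at(420,235),at(420,213),at(427,232),'table',at(400,300))
# footprint of the instrument from height
R=W[200:310,250:365];z=R[...,2]
m=(z>.012)&(z<.075); 
n,l,s,c=cv2.connectedComponentsWithStats(m.astype(np.uint8)); i=1+np.argmax(s[1:,4]);P=R[l==i]
r=cv2.minAreaRect(P[:,:2].astype(np.float32));print(r,cv2.boxPoints(r))
dk=R[(abs(z-.06)<.006)];print('deck z',np.median(dk[:,2]),len(dk)); r=cv2.minAreaRect(dk[:,:2].astype(np.float32));print(r)
ld=R[z>.075];print('lid',ld.min(0),ld.max(0),np.round(ld[np.argmax(ld[:,2])],3))
B=W[195:250,395:445];z=B[...,2];m=abs(z-.048)<.006;r=cv2.minAreaRect(B[m][:,:2].astype(np.float32));print('block',r,np.median(z[m]))
print('tall',np.round(B[z>.058],3))
a=cv2.resize(im[200:310,250:365],None,fx=5,fy=5,interpolation=cv2.INTER_CUBIC);b=cv2.resize(im[195:250,395:445],None,fx=5,fy=5,interpolation=cv2.INTER_CUBIC)
c=np.zeros((550,800,3),np.uint8);c[:,:575]=a[:550];c[:b.shape[0],575:800]=b[:,:225];cv2.imwrite('pics/c1.png',c)
E
```

```text
collar [0.5023 0.3143 0.041 ] [0.5014 0.3279 0.0638] well [0.4136 0.3445 0.0686] lid [0.4314 0.4002 0.1415] blk [0.5002 0.0445 0.0465] [0.552  0.0491 0.0703] [0.5056 0.0421 0.1147] table [0.3394 0.0858 0.0027]
((0.4443485140800476, 0.3070487678050995), (0.17049449682235718, 0.2004650980234146), 73.3949966430664) [[0.3239346  0.2540002 ]
 [0.51603985 0.19671287]
 [0.5647624  0.36009735]
 [0.37265718 0.41738468]]
deck z 0.060339777672671735 3724
((0.45064783096313477, 0.3281228542327881), (0.12635955214500427, 0.2001822590827942), 73.26563262939453)
lid [0.38968335 0.34383038 0.07517233] [0.46677736 0.42202016 0.15464881] [0.421 0.411 0.155]
block ((0.5291206240653992, 0.042375512421131134), (0.08974944055080414, 0.041721224784851074), 15.14251708984375) 0.0485109281722903
tall [[0.559 0.063 0.067]
 [0.56  0.06  0.063]
 [0.557 0.065 0.065]
 [0.557 0.063 0.068]
 [0.556 0.061 0.072]
 [0.557 0.058 0.068]
 [0.557 0.056 0.07 ]
 [0.557 0.054 0.069]
 [0.557 0.05  0.063]
 [0.557 0.048 0.066]
 [0.555 0.064 0.062]
 [0.554 0.063 0.066]
 [0.554 0.061 0.068]
 [0.554 0.059 0.071]
 [0.554 0.056 0.071
[... 1885 characters left out ...]
0.129]
 [0.508 0.031 0.125]
 [0.507 0.042 0.058]
 [0.507 0.042 0.071]
 [0.507 0.042 0.081]
 [0.506 0.043 0.095]
 [0.506 0.042 0.103]
 [0.506 0.042 0.115]
 [0.505 0.042 0.124]
 [0.505 0.04  0.127]
 [0.505 0.038 0.127]
 [0.505 0.036 0.127]
 [0.505 0.034 0.128]
 [0.505 0.032 0.129]
 [0.504 0.042 0.07 ]
 [0.504 0.042 0.081]
 [0.504 0.041 0.089]
 [0.504 0.041 0.097]
 [0.504 0.041 0.107]
 [0.503 0.042 0.123]
 [0.503 0.04  0.128]
 [0.503 0.038 0.129]
 [0.503 0.036 0.13 ]
 [0.503 0.033 0.126]
 [0.503 0.031 0.125]
 [0.502 0.04  0.071]
 [0.502 0.039 0.079]
 [0.502 0.038 0.086]
 [0.502 0.039 0.098]
 [0.501 0.038 0.108]
 [0.501 0.037 0.11 ]
 [0.501 0.037 0.122]
 [0.501 0.034 0.118]
 [0.493 0.028 0.058]]
```

View pics/c1.png

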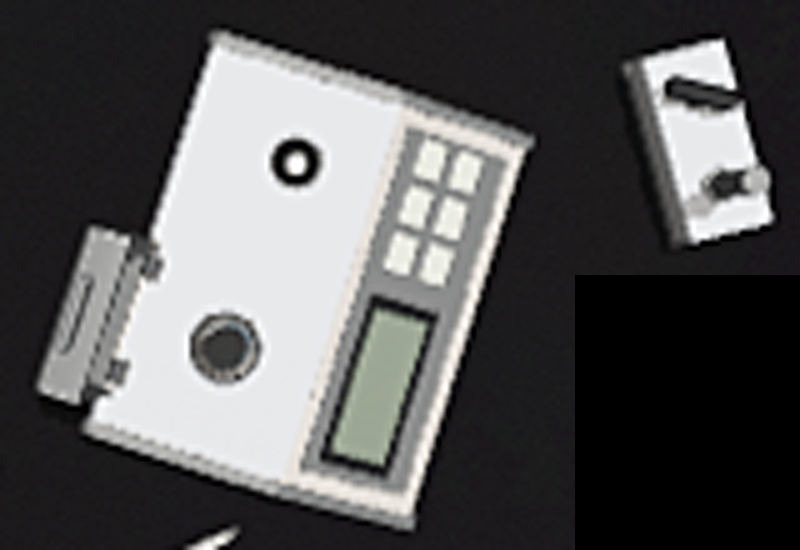

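The crop shows the collar at full-image (309.2,232.4), the vial at (295,269) and the lid about upright at (268,262). The stylus is the tall, nearer tool in the block and the T-key is the farther one. The heights agree with the given ones (deck 0.060, block 0.048, stylus 0.128, T-key 0.07). In world coordinates I get the following:
- **Aperture:** about (0.501, 0.315)
- **Stylus:** about (0.507, 0.0365)
- **Lid hinge:** about (0.425, 0.391), instrument yaw 73.4°

Next I'll go behind the lid with the fingers shut.

{"op": "apply_moves", "data": {"commands": [[0, 0.58, -0.35, 0, 0.063], [0, 0.58, -0.35, 0, 0.063], [0, 0.58, -0.35, 0, 0.063], [0, 0.58, -0.35, 0, 0.063], [0, 0.58, -0.35, 0, 0.063], [0, 0, 0, 0, 0], [0, 0, 0, 0, 0], [0, 0, 0, 0, 0]], "newtons": 20}}

```text
clock: 1.15
position: [0.4432, 0.4594, 0.2266]
ee_rot: [-0.451, -3.108, -0.0]
force: [0.2, -0.1, -0.3]
width: 0.18
gripper_force: 0.0
```

{"op": "apply_moves", "data": {"commands": [[0, 0, 0, -0.6, 0], [0, 0, 0, -0.6, 0], [0, 0, 0, -0.6, 0], [0, 0, 0, 0, 0], [0, -0.07, -0.24, 0, 0], [0, -0.07, -0.24, 0, 0], [0, -0.07, -0.24, 0, 0], [0, -0.07, -0.24, 0, 0], [0, -0.07, -0.24, 0, 0]]}}

```text
clock: 2.28
position: [0.4234, 0.3853, 0.1191]
ee_rot: [0.455, 3.108, 0.001]
force: [0.2, 0.7, 0.3]
width: 0.007
gripper_force: 0.4
```

{"op": "apply_moves", "data": {"commands": [[0, -0.07, -0.24, 0, 0], [0, -0.07, -0.24, 0, 0], [0, -0.07, -0.24, 0, 0], [0, 0, 0, 0, 0]]}}

```text
clock: 2.78
position: [0.4108, 0.3416, 0.1187]
ee_rot: [-0.456, -3.108, 0.002]
force: [0.6, 0.5, -0.1]
width: 0.006
gripper_force: 0.0
```

```bash
python3 - <<'E'
from h import *
print(observe()['position'],observe()['force'])
im,d=look('scene')
cv2.imwrite('pics/s2.png',cv2.resize(im[130:270,190:380,::-1],None,fx=4,fy=4,interpolation=cv2.INTER_CUBIC))
E
```

```text
[0.41078253 0.3415703  0.11867791] [ 0.57377162  0.50132233 -0.12751617]
```

View pics/s2.png

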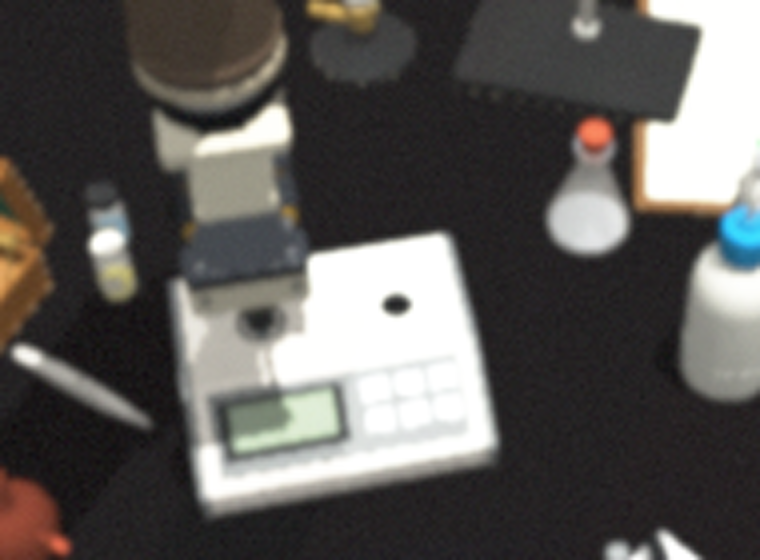

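The gripper hides the lid, but the low force and the geometry put the fingertips over its front part. Now I press it down.

{"op": "apply_moves", "data": {"commands": [[0, 0, 0, -0.13, 0], [0, 0, 0, -0.13, 0], [0, 0, 0, -0.13, 0], [0, 0, 0, -0.1, 0], [0, 0, 0, 0, 0]]}}

```text
clock: 3.45
position: [0.4107, 0.343, 0.0886]
ee_rot: [-0.454, -3.108, 0.001]
force: [-0.5, -0.1, -0.1]
width: 0.009
gripper_force: 0.0
```

{"op": "apply_moves", "data": {"commands": [[0, 0, 0, -0.06, 0], [0, 0, 0, -0.06, 0], [0, 0, 0, 0, 0]]}}

```text
clock: 3.82
position: [0.4109, 0.3431, 0.0819]
ee_rot: [-0.454, -3.108, 0.0]
force: [-0.7, -0.5, -0.2]
width: 0.005
gripper_force: 0.0
```

{"op": "apply_moves", "data": {"commands": [[0, 0, 0, -0.05, 0], [0, 0, 0, 0, 0]]}}

```text
clock: 4.08
position: [0.4112, 0.3433, 0.0809]
ee_rot: [0.455, 3.108, 0.001]
force: [-4.8, -5.5, 23.1]
width: 0.006
gripper_force: 11.5
```

```bash
python3 - <<'E'
from h import *
print(observe()['position'],observe()['force'])
im,d=look('top'); W=cloud('top',d)
c=np.array([.444,.3065]);ex=np.array([.286,.958]);ey=np.array([-.958,.286])
L=np.stack([(W[...,:2]-c)@ex,(W[...,:2]-c)@ey,W[...,2]],-1)
m=(abs(L[...,1]-.042)<.045)&(L[...,0]>-.1)&(L[...,0]<.14)&(L[...,2]<.16)
for a in np.arange(-.06,.14,.01):
    q=m&(abs(L[...,0]-a)<.005)
    print(round(a,3),q.sum(),np.round(np.nanpercentile(L[q][:,2],[5,50,95]),3) if q.sum() else '')
cv2.imwrite('pics/t3.png',cv2.resize(im[190:330,220:380,::-1],None,fx=4,fy=4,interpolation=cv2.INTER_CUBIC))
E
```

```text
[0.41121914 0.34329439 0.08091079] [-4.8149745  -5.4511175  23.11807462]
-0.06 22 [0.037 0.041 0.043]
-0.05 23 [0.04  0.045 0.05 ]
-0.04 33 [0.048 0.051 0.056]
-0.03 35 [0.052 0.055 0.058]
-0.02 29 [0.055 0.059 0.062]
-0.01 28 [0.058 0.061 0.064]
0.0 24 [0.059 0.063 0.083]
0.01 23 [0.058 0.068 0.084]
0.02 19 [0.058 0.062 0.082]
0.03 11 [0.057 0.06  0.063]
0.04 2 [0.059 0.06  0.06 ]
0.05 0 
0.06 0 
0.07 0 
0.08 0 
0.09 0 
0.1 14 [-0.002  0.001  0.058]
0.11 33 [-0.002  0.001  0.004]
0.12 25 [-0.003  0.001  0.004]
0.13 23 [-0.003  0.001  0.005]
```

View pics/t3.png

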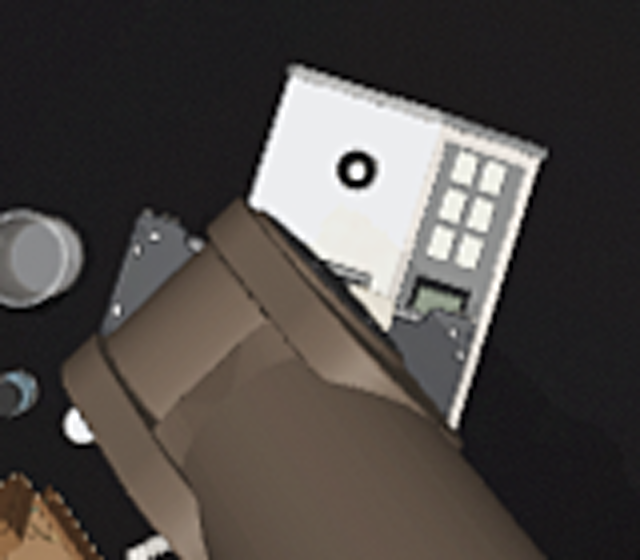

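The picture is mostly arm. A grey strip of lid shows at z≈0.083, and the contact is firm at tip height 0.081 with 23 N, so the lid is shut. I'll lift, check, and go over the stylus with the gripper open.

{"op": "apply_moves", "data": {"commands": [[0, 0, 0, 0.6, 0], [0, 0, 0, 0.6, 0], [50, 0, 0, 0.8, 0], [100, 0.2, -0.64, 0, 0], [100, 0.2, -0.64, 0, 0], [100, 0.2, -0.64, 0, 0], [100, 0.2, -0.64, 0, 0], [100, 0.2, -0.64, 0, 0], [100, 0.2, -0.64, 0, 0], [100, 0.2, -0.64, 0, 0], [100, 0.2, -0.64, 0, 0], [100, 0, 0, 0, 0]]}}

```text
clock: 5.62
position: [0.5078, 0.0324, 0.1993]
ee_rot: [0.463, 3.106, -0.002]
force: [-1.0, 0.1, -0.2]
width: 0.991
gripper_force: 0.0
```

```bash
python3 - <<'E'
from h import *
s=observe();print(s['position'],s['force'],s['width'])
im,d=look('top'); W=cloud('top',d)
c=np.array([.444,.3065]);ex=np.array([.286,.958]);ey=np.array([-.958,.286])
L=np.stack([(W[...,:2]-c)@ex,(W[...,:2]-c)@ey,W[...,2]],-1)
for a in np.arange(-.02,.1,.01):
    q=(abs(L[...,1]-.042)<.03)&(abs(L[...,0]-a)<.005)
    print(round(a,3),q.sum(),np.round(np.nanpercentile(L[q][:,2],[5,50,95]),4) if q.sum() else '')
# collar and stylus by image rays
p=imaging.camera_params('top');K=p['camera_matrix'];R=cv2.Rodrigues(p['rotation'])[0];o=p['origin']
def ray(u,v,z):
    r=R@np.array([(u-K[0,2])/K[0,0],-(v-K[1,2])/K[1,1],-1]);return o+r*(z-o[2])/r[2]
g=im.max(2)[222:244,298:320]; m=(g<90).astype(np.uint8)
n,l,s,cc=cv2.connectedComponentsWithStats(m); k=1+np.argmax(s[1:,4]); print('collar',s[k],cc[k]+[298,222],ray(*(cc[k]+[298,222]),.059))
cv2.imwrite('pics/t4.png',np.vstack([cv2.resize(im[190:330,250:450,::-1],None,fx=4,fy=4,interpolation=cv2.INTER_CUBIC)]))
E
```

```text
[0.50775537 0.03244976 0.19928265] [-1.04467187  0.1172157  -0.16634631] 0.9909789580721478
-0.02 107 [0.0549 0.059  0.0728]
-0.01 110 [0.0581 0.0747 0.0793]
0.0 111 [0.0778 0.0811 0.0849]
0.01 111 [0.079  0.0821 0.0857]
0.02 111 [0.0789 0.0822 0.0856]
0.03 108 [0.0793 0.0827 0.0856]
0.04 112 [0.0789 0.082  0.0859]
0.05 111 [0.0785 0.0823 0.086 ]
0.06 110 [0.0791 0.082  0.0854]
0.07 91 [0.0599 0.08   0.0841]
0.08 46 [0.0032 0.0607 0.0693]
0.09 92 [-0.0027  0.001   0.0045]
collar [ 7  6  9  9 48] [308.97916667 231.95833333] [0.50190656 0.31375557 0.059     ]
```

View pics/t4.png

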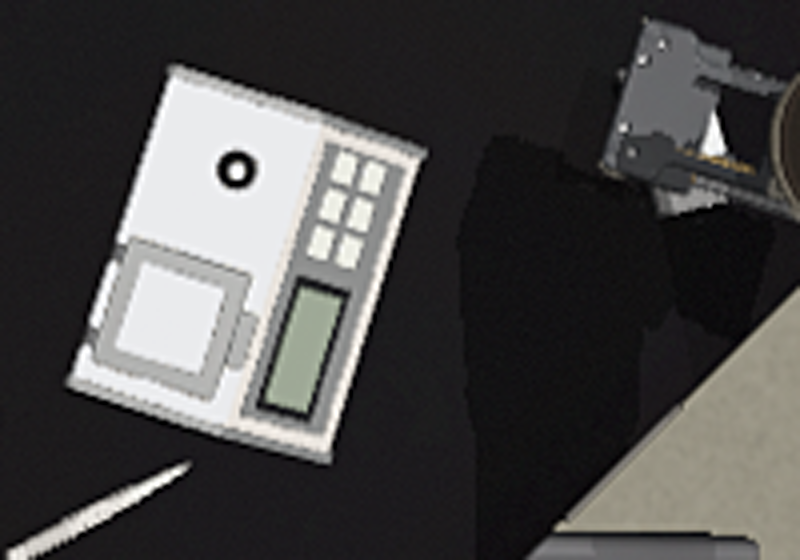

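The lid is flat and shut (its top reads 0.082 all over, with the tab at (243,340) in the crop), and the collar centre is at about (0.5015,0.3145). The gripper is over the tool block. I centre it and descend onto the handle.

{"op": "apply_moves", "data": {"commands": [[100, -0.01, 0.07, -0.5, 0], [100, 0, 0, -0.5, 0], [100, 0, 0, -0.5, 0], [100, 0, 0, -0.5, 0], [100, 0, 0, 0, 0], [100, 0, 0, 0, 0]]}}

```text
clock: 6.42
position: [0.5069, 0.041, 0.08]
ee_rot: [0.453, 3.108, 0.001]
force: [0.6, 0.8, 0.7]
width: 0.997
gripper_force: 0.0
```

{"op": "apply_moves", "data": {"commands": [[100, 0, -0.07, 0, 0], [100, 0, 0, 0, 0], [30, 0, 0, 0, 0], [10, 0, 0, 0, 0], [5, 0, 0, 0, 0], [0, 0, 0, 0, 0], [0, 0, 0, 0, 0], [0, 0, 0, 0, 0], [0, 0, 0, 0, 0], [0, 0, 0, 0, 0]], "newtons": 30}}

```text
clock: 7.68
position: [0.5064, 0.036, 0.0791]
ee_rot: [0.454, 3.109, 0.0]
force: [-0.2, -0.3, 0.3]
width: 0.181
gripper_force: 0.0
```

{"op": "apply_moves", "data": {"commands": [[0, 0, 0, 0, 0], [0, 0, 0, 0, 0], [0, 0, 0, 0, 0]]}}

```text
clock: 8.05
position: [0.5064, 0.036, 0.0791]
ee_rot: [0.455, 3.109, 0.0]
force: [-0.7, -0.1, -0.7]
width: 0.134
gripper_force: 30.0
```

The stylus is gripped: opening 12.3 mm, 30 N, and hardly any side force. I lift it and carry it over the aperture.

{"op": "apply_moves", "data": {"commands": [[0, 0, 0, 0.3, 0], [0, 0, 0, 0.5, 0], [0, 0, 0, 0.5, 0], [0, 0, 0, 0.55, 0], [0, -0.01, 0.58, 0, 0], [0, -0.01, 0.58, 0, 0], [0, -0.01, 0.58, 0, 0], [0, -0.01, 0.58, 0, 0], [0, -0.01, 0.58, 0, 0], [0, -0.01, 0.58, 0, 0], [0, -0.01, 0.58, 0, 0], [0, -0.01, 0.58, 0, 0]]}}

```text
clock: 9.55
position: [0.5015, 0.3154, 0.19]
ee_rot: [-0.455, -3.108, 0.0]
force: [0.5, 0.2, 0.2]
width: 0.137
gripper_force: 30.0
```

{"op": "apply_moves", "data": {"commands": [[0, 0, 0, 0, 0], [0, 0, 0, -0.5, 0], [0, 0, 0, 0, 0], [0, 0, 0, 0, 0]]}}

```text
clock: 10.05
position: [0.502, 0.3138, 0.1609]
ee_rot: [0.456, 3.108, 0.0]
force: [0.2, 1.0, -0.6]
width: 0.136
gripper_force: 30.0
```

```bash
python3 - <<'E'
from h import *
s=observe();print(s['position'],s['force'],s['width'])
im,d=look('scene'); W=cloud('scene',d)
p=imaging.camera_params('scene');K=p['camera_matrix'];R=cv2.Rodrigues(p['rotation'])[0];o=p['origin']
def pix(P):
    c=R.T@(np.array(P)-o);return np.array([K[0,2]+K[0,0]*c[0]/-c[2],K[1,2]-K[1,1]*c[1]/-c[2]])
x,y,z=s['position']
print('exp tip',pix([x,y,z-.0731]),'guard',pix([x,y,z-.0311]),'grasp',pix([x,y,z+.0188]),'aperture',pix([.5015,.3145,.061]))
u,v=pix([.5015,.3145,.07]).astype(int)
print('origin crop',u-50,v-45)
cv2.imwrite('pics/s5.png',cv2.resize(im[v-45:v+30,u-50:u+50,::-1],None,fx=8,fy=8,interpolation=cv2.INTER_CUBIC))
E
```

```text
[0.50203824 0.31384899 0.16086405] [ 0.19259295  0.96436674 -0.57751418] 0.13581902318409617
exp tip [288.2784501  199.00705549] guard [287.39820455 188.85359975] grasp [286.28329663 175.99336069] aperture [288.53590238 205.09822228]
origin crop 238 158
```

View pics/s5.png

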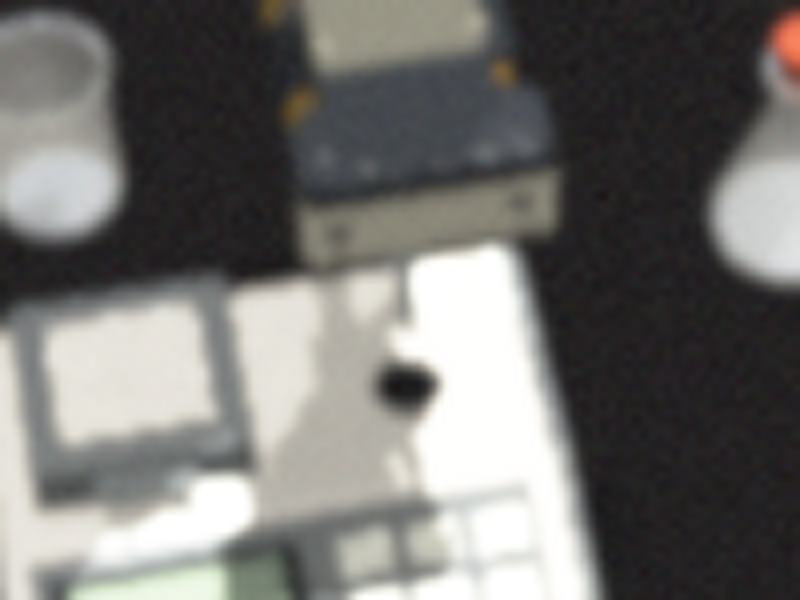

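The picture shows the shank at crop (403,310), its white tip around (404,340) and the hole at (407,387). Both lie about 10 crop pixels below prediction, a shared camera offset of about 2 mm, so they are aligned. Descending into the dish.

{"op": "apply_moves", "data": {"commands": [[0, -0.01, 0.01, -0.2, 0], [0, 0, 0, -0.2, 0], [0, 0, 0, -0.1, 0], [0, 0, 0, 0, 0]]}}

```text
clock: 10.6
position: [0.5007, 0.3147, 0.1294]
ee_rot: [-0.454, -3.108, 0.002]
force: [-0.4, -0.3, -0.3]
width: 0.137
gripper_force: 30.0
```

{"op": "apply_moves", "data": {"commands": [[0, 0, 0, -0.06, 0], [0, 0, 0, -0.06, 0], [0, 0, 0, 0, 0]]}}

```text
clock: 10.98
position: [0.5009, 0.3149, 0.1227]
ee_rot: [-0.454, -3.108, 0.0]
force: [0.7, 0.4, -0.5]
width: 0.133
gripper_force: 30.0
```

The tip is at 0.0496, inside the bore with no side contact. Now for the button.

{"op": "apply_moves", "data": {"commands": [[0, 0, 0, -0.05, 0], [0, 0, 0, -0.05, 0], [0, 0, 0, 0, 0], [0, 0, 0, 0, 0]]}}

```text
clock: 11.48
position: [0.5011, 0.315, 0.1171]
ee_rot: [0.455, 3.108, 0.0]
force: [-0.8, 0.1, 1.1]
width: 0.134
gripper_force: 30.0
```

{"op": "apply_moves", "data": {"commands": [[0, 0, 0, -0.04, 0], [0, 0, 0, 0, 0], [0, 0, 0, 0, 0]]}}

```text
clock: 11.85
position: [0.5011, 0.315, 0.1147]
ee_rot: [0.455, 3.108, 0.0]
force: [-0.1, -0.2, 2.2]
width: 0.134
gripper_force: 30.0
```

Contact came where expected. I'll go on in small steps to the stop.

{"op": "apply_moves", "data": {"commands": [[0, 0, 0, -0.03, 0], [0, 0, 0, -0.01, 0], [0, 0, 0, 0, 0], [0, 0, 0, 0, 0]]}}

```text
clock: 12.35
position: [0.5011, 0.3151, 0.1122]
ee_rot: [0.455, 3.108, 0.0]
force: [-0.1, -0.4, 4.4]
width: 0.135
gripper_force: 30.0
```

{"op": "apply_moves", "data": {"commands": [[0, 0, 0, -0.02, 0], [0, 0, 0, 0, 0], [0, 0, 0, 0, 0]]}}

```text
clock: 12.72
position: [0.5012, 0.315, 0.111]
ee_rot: [0.454, 3.108, 0.0]
force: [0.5, -1.4, 4.8]
width: 0.135
gripper_force: 30.0
```

{"op": "apply_moves", "data": {"commands": [[0, 0, 0, -0.01, 0], [0, 0, 0, 0, 0], [0, 0, 0, 0, 0]]}}

```text
clock: 13.1
position: [0.5013, 0.3151, 0.1108]
ee_rot: [0.454, 3.108, 0.001]
force: [-1.7, -0.1, 8.6]
width: 0.134
gripper_force: 30.0
```

The force jumped to 8.6 N over only 0.2 mm, so the button is on its stop. I'll check that it holds, then hand in.

{"op": "apply_moves", "data": {"commands": [[0, 0, 0, 0, 0], [0, 0, 0, 0, 0], [0, 0, 0, 0, 0], [0, 0, 0, 0, 0]]}}

```text
clock: 13.6
position: [0.5013, 0.3151, 0.1109]
ee_rot: [0.455, 3.108, 0.001]
force: [-1.5, -0.1, 9.0]
width: 0.137
gripper_force: 30.0
```

```bash
python3 - <<'E'
from h import *
s=observe();print(s['position'],s['force'],s['gripper_force'])
if 6.5<s['force'][2]<20: print(arm.sign_off())
E
```

```text
[0.5012754  0.31510488 0.11085757] [-1.50105722 -0.10626455  8.98502043] 29.99550998210907
the job is handed in; nothing more can be done
None
```

The job is handed in at 13.6 s: the lid is fully shut, and the gripped stylus is holding the zero button down on its stop at about 9 N.

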